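# Open the sprung supply case in the copy room

### The job

Open the supply case with the blue lid so that the staples in it can be reached: press the white button in its lid, then let the sprung lid rise slowly against the fingers until it stands fully open by itself, never letting it fly up. Leave the case with the red lid shut.

Things in the scene. Friction and masses are not known exactly. Their poses are not given: they have to be found in the camera images.
- blue_case: Grey tray with blue lid, fixed to the worktop, 100 x 140 x 44 mm (x, y, z) without lid. Origin: centre of its underside; z up, x from the front (button side, nearer the robot) to the hinge side, y along the hinge. Hinge axis at x = +52, z = 47 mm. Shut, the lid (plate 104 x 144 x 10 mm) spans x = -52 to +52, its top at z = 56 mm. White button: see blue_button.
- blue_lid (a joint): Lid angle, rad: 0 shut, 1.65 open at its stop, just past upright. The front edge rises and swings back over the hinge; the outer face turns from up to +x of the case, so steadying fingers follow its arc up and back and end behind it. A spring pushes with about 3.5 N at the button when shut, less as it opens, and holds it at the stop; let go, it snaps up at over 8 rad/s.
- blue_button (a joint): White push button in the blue lid, 20 x 40 mm (x, y), centre at x = -28, y = 0 mm of the case, top at z = 64 mm: 8 mm above the lid, 3 mm when pressed. Value: travel in m, 0 out, 0.005 fully in; 1 to 3 N; catch free after 3.5 mm. A push of 5 N holds button and lid down together; as the fingers withdraw, the lid follows, pressed against them.
- red_lid (a joint): Angle, rad (0 shut), of the red lid of a second case of the same make and size, also with a white button, fixed to the left or right of the blue one, at least 200 mm away centre to centre. It is to stay shut. Above the rear of the worktop, beyond 0.62 m ahead of the robot's base, wall cabinets hang 0.6 m up: withdraw low, to the side or towards the robot.

How it is judged:
By the outcome, as a careful person would: the job done as asked, in the order asked, and still so for the second after the job is handed in, with the robot touching nothing.
It also fails if it takes over 38 s, if anything falls off the work surface, if the arm or the gripper's body presses on something with over 40 N, if the wrist force passes 120 N, or if a joint passes its speed limit or range.

### The arm

A 6-joint arm with a two-finger parallel gripper is mounted at the origin on a cart in front of the work surface, level with it; the furniture and walls round the work are solid. World frame = base frame: x ahead of the robot, y to its left, z up, the work surface at z = 0. Lengths are in mm, angles in rad, forces in N, time in s.
With the tool pointing down it reaches from about 400 to 925 mm from the base axis. Payload 12.5 kg.
Tool frame: the origin (TCP) lies between the finger pads; the fingertips stand 25 mm ahead of it and the grasp point (between the pads) lies 6 mm ahead of it; z points along the fingers, y is the line along which they close (so a half turn about z gives the same grasp; the last joint's range is limited). The gripper opens to 95 mm and grips with 3 to 60 N. Pads are 20 mm wide; open, the fingers measure 119 mm over their backs; the gripper's body (75 mm by 180 mm) begins 59 mm behind the grasp point.
Start: joints at [1.167, 0.491, 1.559, -0, 1.092, -0.106], TCP at [183.368, 597.512, 239.661] pointing down, gripper open.
Joint ranges: [-3.1, 3.1], [-0.84, 2.19], [0.05, 2.79], [-1.13, 4.28], [0.06, 2.93], [-2.69, 2.69]. Speed limits (rad/s): [2.22, 2.22, 2.79, 3.14, 3.14, 3.14].

### API

Orientations are given as [roll, pitch, yaw] about the fixed x, y, z axes, in that order (R = Rz(yaw) Ry(pitch) Rx(roll)).
In Python, from cell import state, read_camera, job_done, cut_out gives the robot as it stands. The module is installed in compiled form; this text tells all that it offers.
- The arm moves only by the tool jog_arm, never from a script. Its argument "motion" is a list of rows, each a list of 2 entries, a list of its own where there are three numbers: the shift along the tool's x, y, z in mm, then the turn about the tool's z in rad. A call has 1 to 5 rows; each row is the pose to reach, as a shift and turn from the pose commanded when the call began, along the tool's axes at that moment; what a row does not reach only later rows make up. A row lasts 1/10 s, in which the tool goes at most 50 mm and 8.59 degrees, less where a joint would pass 70% of its speed; a pose out of reach is approached as far as the arm can. A call with a gripper value outside its range is refused whole. "grip" is the closure, from 0 (fully open) to 1 (shut), set as the call begins (left out, the last holds). The fingers move at their own pace and stop on an object; the grip force is fixed at half the most. Time passes only in rows, so rows that repeat a pose let the fingers close. It gives the time, the measured TCP pose, the force, the opening and the grip force at its end, in the units of the state.
- state(): the state, without advancing time (a new reading comes with each control period).
- read_camera(name): name is "side" or "top"; returns a dict with "img" (384x512x3 uint8, blue, green, red), "vertical_fov" (degrees; the focal length in pixels is half the picture's height over the tangent of half this angle, whatever the lens; pixels are square), "cx", "cy" (the principal point, pixels), "k1" (the pictures are not rectified: a ray, as slopes to the right and down, at radius r is drawn at 1 + k1 r^2 times it, then the intrinsics apply), "extrinsics" (4x4, takes a point from camera to world coordinates). Camera axes: x right, y up, looking along -z (the intrinsics and any distortion apply to the point x, -y, -z); pixel columns grow to the right and rows downward; lengths in mm; the calibration is good to about 2 mm. A picture is of the moment at which its call begins. There is no depth.
- job_done(): hands the job in; it is judged then, once.
Trained networks look in a picture, given as the dict that the camera call returned (one of the last four; its "shot" number tells which), for a name from the list of things; names that differ only in an ending like _2 or _b are one class to them, and where a whole thing is asked for, a point or a joint stands for the part that bears it (a point fixed in the world has none). Each returns a list of dicts, best first, with "p" (0 to 1); they miss things now and then, are a little off and sometimes report something else, mostly with a low value. They report only what shows in the picture. A call takes as long as a camera call.
- cut_out(name, picture): "region" (384x512 bool, what is visible of it) and "box" ([left, top, right, bottom] in pixels, round what is visible of it).
The state is a dict: "t": time; "joints": joint angles; "qvel": joint speeds; "tau": joint torques, N m; "eef_pos": TCP position; "tcp_rot": TCP orientation; "ft_force": force on the tool from outside, world axes, zero at the start; "moment": the same for the moment, N m; "opening": opening from 0.0 (shut) to 1.0 (fully open); "grip_force": force on a finger pad.
Only numpy, scipy, OpenCV 4.12 (cv2) and the standard library are available. Lean on these libraries where they do the work, as an engineer would, in place of code of your own. Each camera call takes 0.05 s, during which the arm holds its last target. There are 200 camera calls.

## Working session

There is one attempt and no reset: what is moved stays moved. The work goes in short steps, Python scripts to look and compute and a tool call to move; the robot and the scene stay as the last step left them, time stands still between calls to the robot, and variables do not carry over. Pictures are saved under pics/ and viewed, at most 10 in all, crops included, and the job is handed in when it is done.

Besides the shell and the picture viewer there is one more tool, called after ">>>" as name([rows], argument=value, ...), one row to a line, values as JSON. jog_arm: Moves the arm, as the interface text tells. Its arguments: {"type":"object","properties":{"motion":{"type":"array"},"grip":{"type":"number"}},"required":["motion"]}

```bash
mkdir -p pics; cat > h.py <<'E'
import numpy as np,cv2
from cell import *
def intr(d):
    f=192/np.tan(np.radians(d["vertical_fov"])/2)
    return np.array([[f,0,d["cx"]],[0,f,d["cy"]],[0,0,1.]])
def ray(d,px):
    K=intr(d);u=cv2.undistortPoints(np.array(px,float).reshape(-1,1,2),K,np.array([0,0,0,0,0.]))[:,0]
    # invert r*(1+k1 r^2)
    k=d["k1"];v=u.copy()
    for _ in range(30): v=u/(1+k*(v**2).sum(1,keepdims=True))
    E=np.array(d["extrinsics"]);D=np.c_[v[:,0],-v[:,1],-np.ones(len(v))]@E[:3,:3].T
    return E[:3,3],D
def onz(d,px,z):
    o,D=ray(d,px);return o+D*((z-o[2])/D[:,2])[:,None]
E
python3 - <<'E'
from h import *
np.set_printoptions(precision=1,suppress=True)
s=state();print({k:s[k] for k in("t","eef_pos","tcp_rot","ft_force","opening")})
for n in("top","side"):
    d=read_camera(n);cv2.imwrite(f"pics/{n}0.png",d["img"]);print(n,d["vertical_fov"],d["k1"],np.array(d["extrinsics"])[:3,3])
    for nm,z in(("blue_button",64),("blue_lid",56),("red_lid",56)):
        for c in cut_out(nm,d)[:2]:
            m=c["region"].astype(np.uint8);k=cv2.findContours(m,0,2)[0]
            if not k: continue
            k=max(k,key=cv2.contourArea);r=cv2.boxPoints(cv2.minAreaRect(k))
            M=cv2.moments(m,True)
            print(nm,c["p"],c["box"],"cent",onz(d,[[M["m10"]/M["m00"],M["m01"]/M["m00"]]],z)[0]);print(onz(d,r,z)[:,:2].tolist())
E
```

```text
{'t': 0.0, 'eef_pos': array([183.3, 597.3, 239.1]), 'tcp_rot': array([-3.1, -0. ,  2.8]), 'ft_force': array([ 0.5, -0.2,  0.4]), 'opening': 0.9986150696064692}
top 43.86017240641871 -0.1315939672530596 [ 418.7   67.2 1027.6]
blue_button 0.55 [175.4, 198.7, 189.4, 213.3] cent [471.9 232.3  64. ]
[[482.6591294539602, 252.02908002690583], [483.4771701084113, 215.08686799767247], [463.13532954805584, 214.4069157919676], [462.2783203821899, 251.2859389563908]]
blue_lid 0.95 [148.7, 165.9, 217.4, 220.5] cent [499.3 235.9  56. ]
[[549.9880449969847, 313.9184203288456], [557.5696475023149, 167.42862124252306], [449.47682258966466, 160.60451773708678], [441.17053664588985, 305.60486396554666]]
red_lid 0.69 [271.8, 164.8, 345.8, 221.2] cent [504.1 -26.5  56. ]
[[456.16058549349816, 48.54225778012863], [559.8859875525541, 43.41794916391486], [552.9918743980728, -103.0430975553996], [449.1283619417242, -96.54849551773147]]
side 44.22595033740879 0.040990062021626035 [ 540.  1008.2  423.9]
blue_lid 0.66 [227.9, 216.5, 293.4, 253.5] cent [500.1 254.   56. ]
[[557.4733289842071, 170.49245524148796], [430.4468720639102, 159.83805205148929], [445.99794404962006, 321.3871238306526], [552.3973877732489, 327.938074575075]]
red_lid 0.95 [221.4, 172.7, 274.1, 200.7] cent [506.8  -5.9  56. ]
[[561.1780520814231, -99.36139285509648], [447.3616935232475, -96.82841454175968], [460.2553018473143, 70.07900404862426], [558.887016460827, 67.43382546852376]]
```

```bash
python3 - <<'E'
import cv2,numpy as np
a=cv2.imread("pics/top0.png")[130:260,110:380];b=cv2.imread("pics/side0.png")[90:320,150:370]
a=cv2.resize(a,None,fx=2.2,fy=2.2,interpolation=2);b=cv2.resize(b,None,fx=1.35,fy=1.35)
c=np.zeros((600,600,3),np.uint8);c[:a.shape[0],:a.shape[1]]=a;c[288:288+b.shape[0],:b.shape[1]]=b
cv2.imwrite("pics/m.png",c)
E
```

```text
(no output)
```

View pics/m.png

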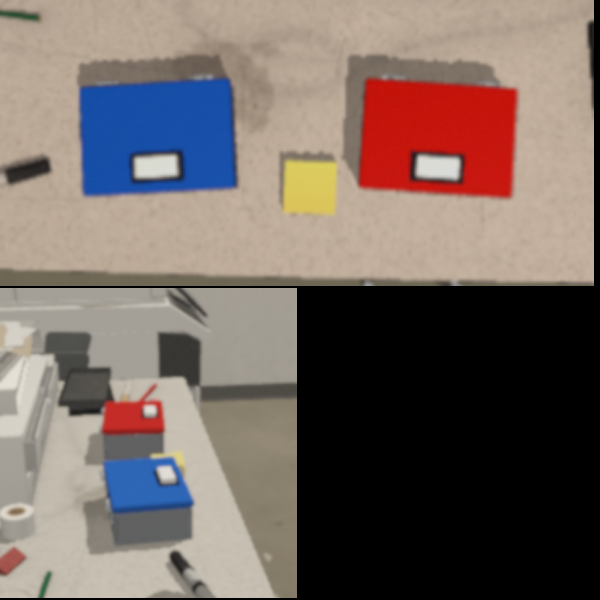

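The view shows the blue lid at top-camera px ~(148–218, 165–219) with its button at (181, 205). The red case is to the right at px ~(273–346, 165–220). Next I refine the blue case's pose.

```bash
python3 - <<'E'
from h import *
from scipy.optimize import least_squares
np.set_printoptions(precision=3,suppress=True)
d=read_camera("top");I=d["img"].astype(int)
m=((I[...,0]>I[...,2]+60)&(I[...,0]>110)).astype(np.uint8)
k=max(cv2.findContours(m,0,2)[0],key=cv2.contourArea);h=cv2.convexHull(k)[:,0].astype(float)
P=onz(d,k[:,0].astype(float),56)[:,:2]
r=cv2.minAreaRect(P.astype(np.float32));print(r)
b=cut_out("blue_button",d)
w=((I.min(2)>170)).astype(np.uint8);w[:165]=0;w[220:]=0;w[:,:150]=0;w[:,216:]=0
M=cv2.moments(w,True);print("button",M["m00"],onz(d,[[M["m10"]/M["m00"],M["m01"]/M["m00"]]],64))
def res(p):
    c,s=np.cos(p[2]),np.sin(p[2]);q=(P-p[:2])@np.array([[c,-s],[s,c]])
    g=np.abs(q)-[52,72];return g.max(1)
f=least_squares(res,[500,237,.05],loss="soft_l1");print(f.x,np.std(f.fun),np.mean(f.fun))
x,y,a=f.x;print("button pred",x-28*np.cos(a),y-28*np.sin(a))
s=state();psi=s["tcp_rot"][2];print(s["eef_pos"],s["tcp_rot"])
fx=-18;T=np.array([x+fx*np.cos(a),y+fx*np.sin(a)]);dd=T-s["eef_pos"][:2]
print("target",T,"tool shift",dd@[np.cos(psi),np.sin(psi)],dd@[np.sin(psi),-np.cos(psi)],"turn",psi-(np.pi+a))
E
```

```text
((500.3876037597656, 235.84780883789062), (102.14308166503906, 142.35159301757812), 4.601173400878906)
button 153.0 [[472.495 233.764  64.   ]]
[500.295 235.894   0.054] 1.3079645974700624 -1.8231654564135509
button pred 472.33585372771034 234.38413770401286
[183.371 597.495 239.651] [3.142 0.    2.844]
target [482.321 234.924] tool shift -392.1856494605051 -258.8809723214317 turn -0.3518006624181518
```

>>> jog_arm([
  [[-26,-17,0],-0.07],
  [[-58,-38,0],-0.14],
  [[-92,-60,0],-0.21],
  [[-125,-82,0],-0.28],
  [[-157,-104,0],-0.352],
], grip=1)

```text
t: 1.0
eef_pos: [303.8, 450.8, 239.8]
tcp_rot: [3.141, 0.0, -3.084]
ft_force: [0.1, 1.2, -0.2]
opening: 0.635
grip_force: 0.0
```

```bash
cat > t.py <<'E'
from h import *
np.set_printoptions(precision=2,suppress=True)
X,Y,A=500.3,235.9,.054
def case():
    s=state();p=s["eef_pos"]-[X,Y,25];c,n=np.cos(A),np.sin(A)
    print("t",s["t"],"tip in case",np.array([c*p[0]+n*p[1],-n*p[0]+c*p[1],p[2]]),"rot",s["tcp_rot"],"f",s["ft_force"],"open",s["opening"],flush=True)
E
python3 -c "from t import *;case()"
```

```text
t 1.0 tip in case [-184.65  225.14  214.76] rot [ 3.14  0.   -3.08] f [ 0.15  1.15 -0.2 ] open 0.6347773577779174
```

>>> jog_arm([
  [[-25,-34,0],0],
  [[-54,-72,10],0],
  [[-83,-112,30],0],
  [[-112,-151,50],0],
  [[-137,-184,70],0],
])

```text
t: 1.5
eef_pos: [449.8, 275.4, 170.3]
tcp_rot: [3.141, 0.001, -3.087]
ft_force: [0.4, 0.9, 0.5]
opening: 0.214
grip_force: 0.0
```

>>> jog_arm([
  [[-20,-26,15],0],
  [[-30,-41,28],0],
  [[-30,-41,45],0],
  [[-30,-41,58],0],
  [[-30,-41,62],0],
])

```text
t: 2.0
eef_pos: [480.3, 237.7, 107.3]
tcp_rot: [-3.141, -0.002, -3.087]
ft_force: [-0.9, 0.0, 1.1]
opening: 0.005
grip_force: 0.0
```

```bash
python3 -c "
from t import *;case()
for n in('top','side'):
    d=read_camera(n);cv2.imwrite(f'pics/{n}1.png',d['img'])
a=cv2.imread('pics/top1.png')[130:260,110:310];b=cv2.imread('pics/side1.png')[150:290,160:360]
cv2.imwrite('pics/m1.png',np.vstack([cv2.resize(a,(430,280)),cv2.resize(b,(430,301))]))
case()"
```

```text
t 2.0 tip in case [-19.84   2.83  82.29] rot [-3.14 -0.   -3.09] f [-0.92  0.02  1.08] open 0.0048767834680151015
t 2.1 tip in case [-19.64   3.19  83.15] rot [-3.14 -0.   -3.09] f [-0.09 -0.21  0.07] open 0.005551709357337944
```

View pics/m1.png

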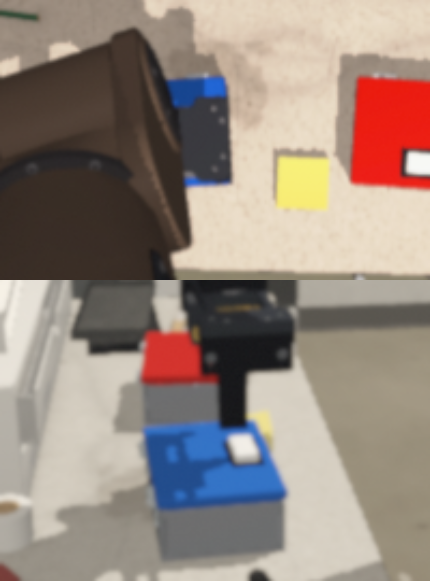

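The picture shows the shut fingers just above the button's rear half, at crop px (232, 425) with the button at (243, 448), as planned. Next I descend to the button.

>>> jog_arm([
  [[0,-1,4],0],
  [[0,-2,9],0],
  [[0,-3,13],0],
  [[0,-3,15],0],
  [[0,-3,16],0],
])

```text
t: 2.6
eef_pos: [481.0, 234.6, 92.2]
tcp_rot: [3.142, -0.0, -3.087]
ft_force: [-0.7, 0.4, -0.3]
opening: 0.008
grip_force: 0.0
```

>>> jog_arm([
  [[0,0,1],0],
  [[0,0,2],0],
  [[0,0,3],0],
  [[0,0,4],0],
  [[0,0,4],0],
])

```text
t: 3.1
eef_pos: [481.0, 234.7, 88.4]
tcp_rot: [3.141, 0.0, -3.087]
ft_force: [-0.7, 0.4, 1.3]
opening: 0.004
grip_force: 0.6
```

>>> jog_arm([
  [[0,0,0.8],0],
  [[0,0,1.6],0],
  [[0,0,2.4],0],
  [[0,0,3.2],0],
  [[0,0,3.5],0],
])

```text
t: 3.6
eef_pos: [481.0, 234.7, 84.9]
tcp_rot: [3.141, -0.0, -3.087]
ft_force: [-0.9, -0.5, 3.4]
opening: 0.003
grip_force: 1.7
```

>>> jog_arm([
  [[0,0,0.4],0],
  [[0,0,0.8],0],
  [[0,0,1.2],0],
  [[0,0,1.5],0],
  [[0,0,1.5],0],
])

```text
t: 4.1
eef_pos: [480.8, 234.7, 83.6]
tcp_rot: [3.142, -0.0, -3.087]
ft_force: [-2.5, -0.4, 7.9]
opening: 0.003
grip_force: 3.7
```

```bash
python3 -c "
import numpy as np
f=lambda t:(52-81*np.cos(t)+12*np.sin(t),47+81*np.sin(t)+12*np.cos(t))
for t in np.arange(0,1.7,.1):
    a=f(t);b=f(t+.1);print('%.1f x%.1f z%.1f  tool dx %.2f dz %.2f'%(t+.1,b[0],b[1],a[0]-b[0],a[1]-b[1]))"
```

```text
0.1 x-27.4 z67.0  tool dx -1.60 dz -8.03
0.2 x-25.0 z74.9  tool dx -2.40 dz -7.83
0.3 x-21.8 z82.4  tool dx -3.17 dz -7.55
0.4 x-17.9 z89.6  tool dx -3.90 dz -7.19
0.5 x-13.3 z96.4  tool dx -4.60 dz -6.77
0.6 x-8.1 z102.6  tool dx -5.25 dz -6.28
0.7 x-2.2 z108.4  tool dx -5.85 dz -5.72
0.8 x4.2 z113.5  tool dx -6.40 dz -5.11
0.9 x11.0 z117.9  tool dx -6.87 dz -4.44
1.0 x18.3 z121.6  tool dx -7.28 dz -3.73
1.1 x26.0 z124.6  tool dx -7.62 dz -2.99
1.2 x33.8 z126.8  tool dx -7.88 dz -2.21
1.3 x41.9 z128.3  tool dx -8.06 dz -1.41
1.4 x50.1 z128.9  tool dx -8.16 dz -0.60
1.5 x58.2 z128.6  tool dx -8.18 dz 0.22
1.6 x66.4 z127.6  tool dx -8.12 dz 1.03
1.7 x74.3 z125.8  tool dx -7.98 dz 1.84
```

>>> jog_arm([
  [[-0.1,0,-1.0],0],
  [[-0.4,0,-2.6],0],
  [[-0.7,0,-4.4],0],
  [[-1.1,0,-6.2],0],
  [[-1.6,0,-8.0],0],
])

```text
t: 4.6
eef_pos: [482.5, 234.8, 91.6]
tcp_rot: [3.142, -0.0, -3.087]
ft_force: [-1.0, 0.4, 3.7]
opening: 0.002
grip_force: 1.6
```

>>> jog_arm([
  [[-0.4,0,-1.6],0],
  [[-0.9,0,-3.2],0],
  [[-1.4,0,-4.7],0],
  [[-1.9,0,-6.3],0],
  [[-2.4,0,-7.8],0],
])

```text
t: 5.1
eef_pos: [485.1, 234.9, 99.4]
tcp_rot: [3.141, 0.0, -3.087]
ft_force: [-2.2, 1.0, 3.7]
opening: 0.011
grip_force: 1.6
```

>>> jog_arm([
  [[-0.6,0,-1.5],0],
  [[-1.2,0,-3.0],0],
  [[-1.8,0,-4.6],0],
  [[-2.5,0,-6.1],0],
  [[-3.2,0,-7.6],0],
])

```text
t: 5.6
eef_pos: [488.3, 235.1, 107.0]
tcp_rot: [3.141, 0.0, -3.087]
ft_force: [-0.9, 0.8, 3.8]
opening: 0.004
grip_force: 1.5
```

>>> jog_arm([
  [[-0.7,0,-1.5],0],
  [[-1.5,0,-2.9],0],
  [[-2.3,0,-4.4],0],
  [[-3.1,0,-5.8],0],
  [[-3.9,0,-7.2],0],
])

```text
t: 6.1
eef_pos: [492.2, 235.3, 114.2]
tcp_rot: [3.141, 0.0, -3.087]
ft_force: [-1.0, 0.7, 2.4]
opening: 0.005
grip_force: 1.3
```

>>> jog_arm([
  [[-0.9,0,-1.4],0],
  [[-1.8,0,-2.8],0],
  [[-2.7,0,-4.1],0],
  [[-3.6,0,-5.5],0],
  [[-4.6,0,-6.8],0],
])

```text
t: 6.6
eef_pos: [496.8, 235.6, 121.0]
tcp_rot: [3.141, 0.0, -3.087]
ft_force: [-0.4, 1.8, 2.7]
opening: 0.006
grip_force: 1.2
```

```bash
python3 -c "
from t import *;case()
d=read_camera('side');cv2.imwrite('pics/s2.png',cv2.resize(d['img'][130:300,150:370],None,fx=2,fy=2))"
```

```text
t 6.6 tip in case [-3.47 -0.15 95.97] rot [ 3.14  0.   -3.09] f [-0.45  1.8   2.74] open 0.005528655995726772
```

View pics/s2.png

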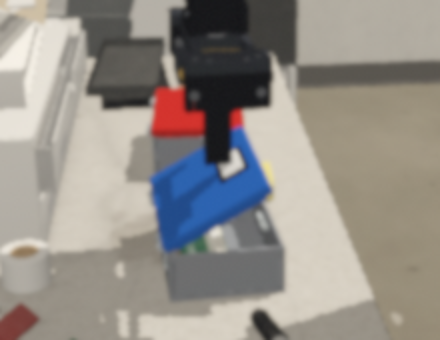

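The lid is at about 0.5 rad and pressed against the fingertip at crop px (218, 160); the tray shows below it. I continue the arc.

>>> jog_arm([
  [[-1.0,0,-1.3],0],
  [[-2.0,0,-2.6],0],
  [[-3.1,0,-3.8],0],
  [[-4.2,0,-5.1],0],
  [[-5.3,0,-6.3],0],
])

```text
t: 7.15
eef_pos: [502.1, 235.8, 127.2]
tcp_rot: [3.141, 0.0, -3.087]
ft_force: [-0.3, 1.6, 2.0]
opening: 0.005
grip_force: 1.1
```

>>> jog_arm([
  [[-1.1,0,-1.2],0],
  [[-2.3,0,-2.4],0],
  [[-3.5,0,-3.5],0],
  [[-4.7,0,-4.6],0],
  [[-5.9,0,-5.7],0],
])

```text
t: 7.65
eef_pos: [508.0, 236.1, 132.9]
tcp_rot: [3.141, 0.0, -3.087]
ft_force: [0.3, 1.5, 3.1]
opening: 0.002
grip_force: 1.0
```

>>> jog_arm([
  [[-1.2,0,-1.1],0],
  [[-2.5,0,-2.1],0],
  [[-3.8,0,-3.1],0],
  [[-5.1,0,-4.1],0],
  [[-6.4,0,-5.1],0],
])

```text
t: 8.15
eef_pos: [514.4, 236.5, 138.0]
tcp_rot: [3.142, 0.0, -3.087]
ft_force: [1.2, 0.7, 2.4]
opening: 0.004
grip_force: 1.0
```

```bash
python3 -c "
from t import *;case()
d=read_camera('side');cv2.imwrite('pics/s3.png',cv2.resize(d['img'],None,fx=1.5,fy=1.5))
print(onz(d,[[170,250],[175,247],[152,270]],0))"
```

```text
t 8.15 tip in case [ 14.09  -0.17 112.98] rot [ 3.14  0.   -3.09] f [1.22 0.72 2.36] open 0.003941029458780967
[[666.74 186.38   0.  ]
 [658.38 174.67   0.  ]
 [690.21 260.19   0.  ]]
```

View pics/s3.png

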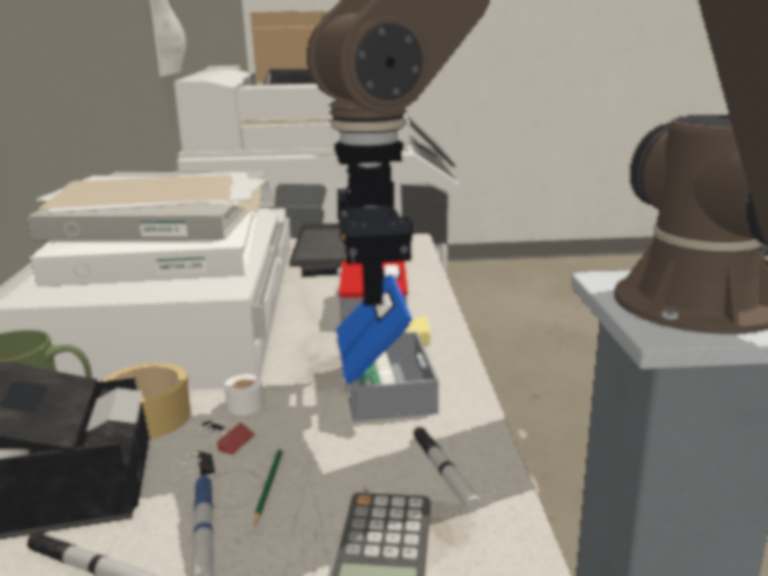

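The picture shows the lid at about 0.8 rad, held by the fingertip at px (373, 300). The white cabinet at the rear starts near x ≈ 665 mm, so there is room behind the lid.

>>> jog_arm([
  [[-1.3,0,-0.9],0],
  [[-2.7,0,-1.8],0],
  [[-4.1,0,-2.7],0],
  [[-5.5,0,-3.6],0],
  [[-6.9,0,-4.4],0],
])

```text
t: 8.7
eef_pos: [521.3, 236.9, 142.4]
tcp_rot: [3.141, 0.0, -3.087]
ft_force: [0.6, 1.0, 2.4]
opening: 0.005
grip_force: 0.9
```

>>> jog_arm([
  [[-1.4,0,-0.8],0],
  [[-2.9,0,-1.6],0],
  [[-4.3,0,-2.3],0],
  [[-5.8,0,-3.0],0],
  [[-7.3,0,-3.7],0],
])

```text
t: 9.2
eef_pos: [528.6, 237.2, 146.1]
tcp_rot: [3.142, 0.0, -3.087]
ft_force: [0.8, 0.3, 1.9]
opening: 0.001
grip_force: 0.8
```

>>> jog_arm([
  [[-1.5,0,-0.6],0],
  [[-3.0,0,-1.2],0],
  [[-4.5,0,-1.8],0],
  [[-6.0,0,-2.4],0],
  [[-7.6,0,-3.0],0],
])

```text
t: 9.7
eef_pos: [536.1, 237.7, 149.0]
tcp_rot: [3.142, -0.0, -3.087]
ft_force: [0.8, 1.8, 2.3]
opening: 0.005
grip_force: 0.7
```

>>> jog_arm([
  [[-1.5,0,-0.5],0],
  [[-3.1,0,-0.9],0],
  [[-4.7,0,-1.4],0],
  [[-6.3,0,-1.8],0],
  [[-7.9,0,-2.2],0],
])

```text
t: 10.2
eef_pos: [544.0, 238.1, 151.2]
tcp_rot: [3.142, 0.0, -3.087]
ft_force: [0.4, 0.9, 0.8]
opening: 0.003
grip_force: 0.7
```

```bash
python3 -c "
from t import *;case()
d=read_camera('side');cv2.imwrite('pics/s4.png',cv2.resize(d['img'][130:300,150:370],None,fx=2,fy=2))"
```

```text
t 10.2 tip in case [ 43.77  -0.16 126.24] rot [ 3.14  0.   -3.09] f [0.44 0.9  0.76] open 0.002578185405501024
```

View pics/s4.png

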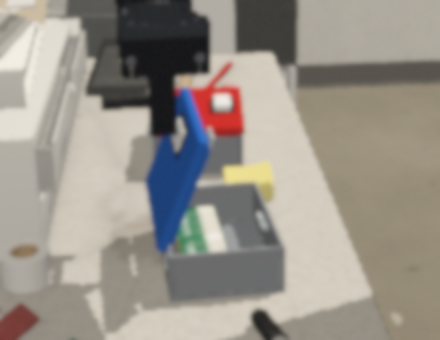

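The lid is at about 1.2 rad, still resting on the fingertip at crop px (163, 133), and the red lid is shut. I continue to the stop.

>>> jog_arm([
  [[-1.6,0,-0.3],0],
  [[-3.2,0,-0.6],0],
  [[-4.8,0,-0.9],0],
  [[-6.4,0,-1.2],0],
  [[-8.0,0,-1.4],0],
])

```text
t: 10.75
eef_pos: [552.0, 238.5, 152.7]
tcp_rot: [3.142, 0.0, -3.087]
ft_force: [1.5, -0.1, 0.9]
opening: 0.002
grip_force: 0.6
```

>>> jog_arm([
  [[-1.6,0,-0.1],0],
  [[-3.2,0,-0.2],0],
  [[-4.9,0,-0.4],0],
  [[-6.5,0,-0.5],0],
  [[-8.1,0,-0.6],0],
])

```text
t: 11.25
eef_pos: [560.1, 238.9, 153.2]
tcp_rot: [3.142, 0.0, -3.087]
ft_force: [1.4, 0.9, 1.2]
opening: 0.002
grip_force: 0.6
```

>>> jog_arm([
  [[-1.6,0,0],0],
  [[-3.2,0,0],0],
  [[-4.9,0,0],0],
  [[-6.5,0,0.1],0],
  [[-8.1,0,0.2],0],
])

```text
t: 11.75
eef_pos: [568.2, 239.4, 153.0]
tcp_rot: [3.142, -0.0, -3.087]
ft_force: [0.2, 0.6, 0.8]
opening: 0.005
grip_force: 0.5
```

>>> jog_arm([
  [[-1.6,0,0.2],0],
  [[-3.2,0,0.4],0],
  [[-4.9,0,0.6],0],
  [[-6.5,0,0.8],0],
  [[-8.1,0,1.0],0],
])

```text
t: 12.25
eef_pos: [576.3, 239.8, 152.0]
tcp_rot: [3.141, 0.0, -3.087]
ft_force: [0.8, 0.9, 1.1]
opening: 0.006
grip_force: 0.4
```

>>> jog_arm([
  [[-1.6,0,0],0],
  [[-3.2,0,0],0],
  [[-4.8,0,0],0],
  [[-6.4,0,0],0],
  [[-8,0,0],0],
])

```text
t: 12.75
eef_pos: [584.2, 240.2, 152.0]
tcp_rot: [3.142, -0.0, -3.087]
ft_force: [1.1, 0.4, -1.1]
opening: 0.003
grip_force: 0.3
```

```bash
python3 -c "
from t import *;case()
d=read_camera('side');cv2.imwrite('pics/s5.png',cv2.resize(d['img'][130:300,150:370],None,fx=2,fy=2))"
```

```text
t 12.75 tip in case [ 84.02  -0.2  126.97] rot [ 3.14 -0.   -3.09] f [ 1.12  0.45 -1.14] open 0.0030626277022639497
```

View pics/s5.png

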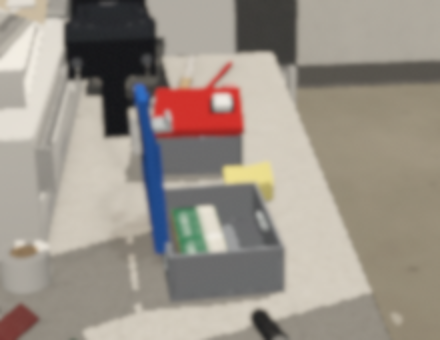

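The lid is past upright at crop px (150, 170) with the fingers just behind it. I ease off 8 mm more and then withdraw to +y.

>>> jog_arm([
  [[-1.2,0,0],0],
  [[-2.4,0,0],0],
  [[-3.6,0,0],0],
  [[-4.8,0,0],0],
  [[-6,0,0],0],
])

```text
t: 13.3
eef_pos: [590.2, 240.6, 152.0]
tcp_rot: [3.142, -0.0, -3.087]
ft_force: [0.3, 0.6, -0.2]
opening: 0.0
grip_force: 0.0
```

>>> jog_arm([
  [[-1.2,0,0],0],
  [[-2.4,0,0],0],
  [[-3.6,0,0],0],
  [[-4.8,0,0],0],
  [[-6,0,0],0],
])

```text
t: 13.8
eef_pos: [596.2, 240.9, 152.0]
tcp_rot: [3.142, 0.0, -3.087]
ft_force: [0.5, 1.0, -0.3]
opening: 0.003
grip_force: 0.0
```

```bash
python3 -c "
from t import *;case();print(state()['grip_force'])
d=read_camera('side');e=read_camera('top')
a=cv2.resize(d['img'][100:300,100:370],None,fx=1.5,fy=1.5);b=cv2.resize(e['img'][80:250,80:350],None,fx=1.5,fy=1.5)
cv2.imwrite('pics/s6.png',np.vstack([a,b]))"
```

```text
t 13.8 tip in case [ 96.05  -0.15 127.  ] rot [ 3.14  0.   -3.09] f [ 0.52  1.04 -0.29] open 0.0031760937687880697
0.0
```

View pics/s6.png

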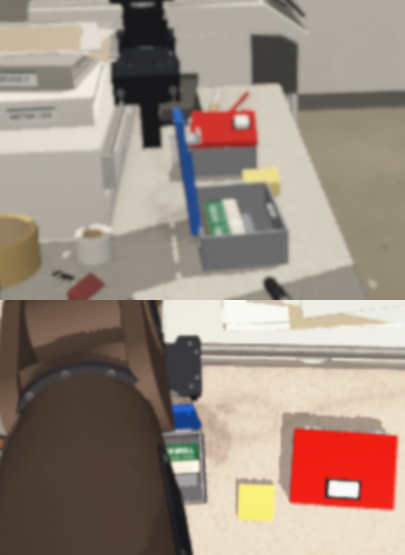

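The lid stands at its stop at crop px (185, 170), with a clear gap to the fingers at (150, 145). I withdraw sideways, then towards the robot.

>>> jog_arm([
  [[0,12,0],0],
  [[0,32,0],0],
  [[0,56,0],0],
  [[0,80,0],0],
  [[0,100,0],0],
])

```text
t: 14.4
eef_pos: [590.1, 343.6, 152.0]
tcp_rot: [3.141, 0.0, -3.086]
ft_force: [0.3, 0.1, 0.4]
opening: 0.003
grip_force: 0.0
```

>>> jog_arm([
  [[0,18,0],0],
  [[3,32,0],0],
  [[18,40,0],0],
  [[40,40,-5],0],
  [[60,40,-10],0],
])

```text
t: 14.9
eef_pos: [526.7, 377.3, 161.8]
tcp_rot: [-3.141, -0.001, -3.087]
ft_force: [-0.0, 0.2, 0.2]
opening: 0.002
grip_force: 0.0
```

>>> jog_arm([
  [[20,5,-5],0],
  [[40,15,-10],0],
  [[58,20,-15],0],
  [[65,20,-18],0],
  [[65,20,-18],0],
])

```text
t: 15.4
eef_pos: [461.8, 394.2, 180.7]
tcp_rot: [3.141, 0.001, -3.086]
ft_force: [0.7, -0.3, 0.4]
opening: -0.001
grip_force: 0.0
```

```bash
python3 -c "
from t import *;case()
d=read_camera('side');e=read_camera('top')
a=cv2.resize(d['img'][100:300,100:370],None,fx=1.5,fy=1.5);b=cv2.resize(e['img'][80:250,80:350],None,fx=1.5,fy=1.5)
cv2.imwrite('pics/s7.png',np.vstack([a,b]))"
```

```text
t 15.4 tip in case [-29.87 160.18 155.73] rot [ 3.14  0.   -3.09] f [ 0.7  -0.3   0.43] open -0.0014178936922534051
```

View pics/s7.png

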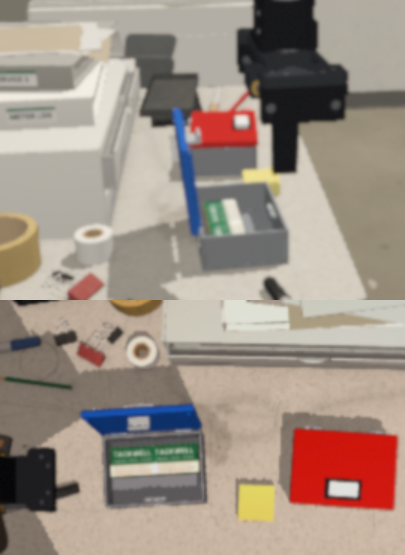

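The blue lid stands open at crop px (185, 170), the staples are exposed, the red lid is shut and the arm is clear.

```bash
python3 -c "from cell import *;print(job_done())"
```

```text
the job is handed in; nothing more can be done
None
```

The blue case is open: its lid rose slowly against the fingers (about 0.2 rad/s) and stands at its stop by itself, the red case is still shut, and I handed the job in at about 15.5 s with the arm clear.

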